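Switch the dispensing valve to the open beaker

TASK

The dispensing valve is parked with its knob pointing between its two spouts. Pull the sprung knob straight up out of its notch, turn it until it points at the spout over the open beaker (not the one over the lidded cup), and let it drop fully home into that notch. Leave the beaker and the cup standing where they are, and let go of the knob.

Things in the scene. Friction and masses are not known exactly. Their poses are not given: they have to be found in the camera images.
- valve: Fixed grey valve: column 80 mm across, 88 mm high, foot 112 mm across, steel crown (top at 100 mm), black knob on top. Origin: centre of underside; -x is its front. Two steel spouts (top 84 mm, tip 69 mm high) reach 100 mm from the axis, one 60 degrees counterclockwise (from above) of the front, one 60 degrees clockwise. Crown notches: front (parked) and one above each spout.
- knob_grip (a point): Grip point on the knob's vertical axis, 128 mm above the worktop when down. Black bar 52 mm long (x), 18 mm wide (y), 37 mm high: top 12 mm above this point, foot 25 mm below, on a skirt 60 mm across. Site z is up; it turns and rises with the knob. The end towards its -x is the pointing end: white line on top, steel tooth below jutting over the crown. Parked: it points to the valve's front.
- knob_lift (a joint): How far the knob is pulled up, m: 0 down in a notch, at most 0.018. A spring pulls it down: 5 N when down, about 9 N fully up (plus 1.5 N weight). From 0.013 up the tooth clears the crown and the knob can turn; let go between notches it rests at about 0.010. While it is down the notch walls block turning.
- knob_turn (a joint): Knob angle about the vertical, rad, positive counterclockwise from above: 0 parked (valve's front), +1.047 at the spout counterclockwise of the front, -1.047 at the other; stops at -1.15 and +1.15. Turns easily when lifted. Let go within about 0.15 rad of a notch it drops in, leaving up to 0.05 rad of play.
- beaker: Open glass beaker, 52 mm across, 68 mm high, standing under one of the two spouts, about 100 mm from the valve's axis. Origin: centre of its underside. Not to be moved.
- lidded_cup: Plastic sample cup with a screw lid, 66 mm across, 68 mm high, standing under the other spout. Origin: centre of its underside. Not to be moved.

How it is judged:
By the outcome, as a careful person would: the job done as asked, in the order asked, and still so for the second after the job is handed in, with the robot touching nothing.
It also fails if it takes over 35 s, if anything falls off the work surface, if the arm or the gripper's body presses on something with over 40 N, if the wrist force passes 120 N, or if a joint passes its speed limit or range.

ROBOT

A 6-joint arm with a two-finger parallel gripper is mounted at the origin on a cart in front of the work surface, level with it; the furniture and walls round the work are solid. World frame = base frame: x ahead of the robot, y to its left, z up, the work surface at z = 0. Lengths are in mm, angles in rad, forces in N, time in s.
With the tool pointing down it reaches from about 225 to 725 mm from the base axis. Payload 3.1 kg.
Tool frame: the origin (TCP) lies on the centre line of the jaws, within the pads' length; the fingertips stand 14 mm ahead of it and the grasp point (between the pads) lies 5 mm behind it (r.tip_reach is the distance from the TCP to the fingertips, in mm); z points along the fingers, y is the line along which they close (so a half turn about z gives the same grasp; the last joint's range is limited). The gripper opens to 85 mm and grips with 20 to 120 N. Pads are 22 mm wide; open, the fingers measure 114 mm over their backs; the gripper's body (76 mm by 85 mm) begins 54 mm behind the grasp point. The pads swing forward as they close: fully open they stand 13 mm farther back than shut.
Start: joints at [-1.272, 0.048, 0.099, 1.622, 0, 1.443], TCP at [217.314, -477.904, 217.212] pointing down, gripper open.
Joint ranges: [-2.91, 2.91], [-0.99, 1.94], [-1.21, 1.42], [-2.12, 2.29], [-1.49, 1.47], [-3.14, 3.14]. Speed limits (rad/s): [2.79, 2.79, 3.14, 3.14, 3.14, 3.14].

INTERFACE

Orientations are given as [roll, pitch, yaw] about the fixed x, y, z axes, in that order (R = Rz(yaw) Ry(pitch) Rx(roll)).
In Python, from workcell import readout, vision, sign_off, r gives the robot as it stands. The module is installed in compiled form; this text tells all that it offers.
- The arm moves only by the tool move_arm, never from a script. Its argument "deltas" is a list of rows, each an object of numbers: "x", "y", "z": the shift along the tool's x, y, z as a fraction of full scale; "ax", "ay", "az": the turn, a rotation vector about the tool's x, y, z as a fraction of full scale. In form: [{"x": .., "y": .., "z": .., "ax": .., "ay": .., "az": ..}, ...]. A call has 1 to 5 rows; each row is the pose to reach, as a shift and turn from the pose commanded when the call began, along the tool's axes at that moment, turning the shorter way round; what a row does not reach only later rows make up. Full scale, the value 1, is 0.1 m for a shift and 180 degrees for a turn. A row lasts 1/10 s, in which the tool goes at most 50 mm and 8.59 degrees, less where a joint would pass 70% of its speed; a pose out of reach is approached as far as the arm can. A call with a number of a shift or a turn outside -1 to 1 is refused whole. A call with a gripper value outside its range is refused whole. "gripper" is the closure, from -1 (fully open) to 1 (shut), set as the call begins (left out, the last holds). The fingers move at their own pace and stop on an object; the grip force is fixed at half the most. Time passes only in rows, so rows that repeat a pose let the fingers close. It gives the time, the measured TCP pose, the force, the opening and the grip force at its end, in the units of the state.
- readout.sense(): the state, without advancing time (a new reading comes with each control period).
- vision.read_camera(name): name is "scene" or "top" or "wrist"; returns (picture, depth): 420x560x3 uint8, blue, green, red; 420x560 float32, mm along the optical axis (not along the pixel's ray), 0 where there is no reading.
- vision.calibration(name): a dict with "intrinsics" (3x3 intrinsics, pixels), "dist_coeffs" ([k1, k2, p1, p2, k3] as OpenCV has them; the pictures are not rectified), "extrinsics" (4x4, takes a point from camera to world coordinates); the wrist camera has in their place "hand_eye" (4x4, takes a point from camera to tool coordinates, whose origin is the TCP and whose axes are the flange's). Camera axes: x right, y down, z forward; pixel columns grow to the right and rows downward; lengths in mm; the calibration is good to about 2 mm. A picture is of the moment at which its call begins: read the wrist's pose just before it. calibration takes no time and is no camera call.
- sign_off(): hands the job in; it is judged then, once.
Trained networks look in the newest picture that a camera, given by its name, has taken for a name from the list of things; names that differ only in an ending like _2 or _b are one class to them, and where a whole thing is asked for, a point or a joint stands for the part that bears it (a point fixed in the world has none). Each returns a list of dicts, best first, with "conf" (0 to 1); they miss things now and then, are a little off and sometimes report something else, mostly with a low value. They report only what shows in the picture. A call takes as long as a camera call.
- vision.outline_of(thing, camera): "region" (420x560 bool, what is visible of it).
- vision.mark_of(thing, camera): "position" ([x, y, z] in mm, in world coordinates, good to about 4 mm: a listed point, or the origin of a listed thing).
The state is a dict: "clock": time; "joint_pos": joint angles; "dq": joint speeds; "tau": joint torques, N m; "position": TCP position; "tcp_rot": TCP orientation; "ft_force": force on the tool from outside, world axes, zero at the start; "wrist_torque": the same for the moment, N m; "finger_gap": finger opening in mm; "gripper_force": force on a finger pad.
Only numpy, scipy, OpenCV 4.12 (cv2) and the standard library are available. Lean on these libraries where they do the work, as an engineer would, in place of code of your own. Each camera call takes 0.05 s, during which the arm holds its last target. There are 200 camera calls.

## Working session

There is one attempt and no reset: what is moved stays moved. The work goes in short steps, Python scripts to look and compute and a tool call to move; the robot and the scene stay as the last step left them, time stands still between calls to the robot, and variables do not carry over. Pictures are saved under pics/ and viewed, at most 10 in all, crops included, and the job is handed in when it is done.

Besides the shell and the picture viewer there is one more tool, called after ">>>" by a JSON object that holds its "name" and its "arguments". move_arm: Moves the arm, as the interface text tells. Its arguments: {"type":"object","properties":{"deltas":{"type":"array"},"gripper":{"type":"number"}},"required":["deltas"]}

```bash
mkdir -p pics; cat > h.py <<'E'
import numpy as np, cv2
from scipy.spatial.transform import Rotation as R
from workcell import readout, vision, sign_off, r
def state():
    s=readout.sense(); print({k:np.round(s[k],3).tolist() for k in("clock","position","tcp_rot","ft_force","finger_gap","gripper_force")}); return s
def project(name,P):
    c=vision.calibration(name); T=np.linalg.inv(np.array(c["extrinsics"]))
    rv=cv2.Rodrigues(T[:3,:3])[0]
    return cv2.projectPoints(np.float64(P).reshape(-1,1,3),rv,T[:3,3],np.array(c["intrinsics"]),np.array(c["dist_coeffs"]))[0].reshape(-1,2)
E
python3 - <<'E'
from h import *
s=state()
ims=[]
for n in("scene","top"):
    p,d=vision.read_camera(n); ims.append(p)
    for t in("valve","knob_grip","beaker","lidded_cup"):
        for m in vision.mark_of(t,n)[:2]: print(n,t,np.round(m["position"],1),round(m["conf"],2))
    if n=="top":
        o=vision.outline_of("knob_grip",n)
        for q in o[:1]:
            v,u=np.nonzero(q["region"]); print("knob px",u.mean(),v.mean(),u.min(),u.max(),v.min(),v.max())
    cv2.imwrite(f"pics/{n}0.png",p)
E
```

```text
{'clock': 0.0, 'position': [217.136, -477.291, 216.021], 'tcp_rot': [-3.139, -0.0, 0.427], 'ft_force': [0.025, 0.305, 0.386], 'finger_gap': 84.867, 'gripper_force': 0.0}
scene valve [505.5 -50.   -2.4] 0.71
scene knob_grip [505.1 -44.8 127.9] 0.94
scene lidded_cup [ 445.2 -135.1   -4.4] 0.85
scene lidded_cup [507.3 -48.8  -1.7] 0.43
top valve [504.6 -43.6   2.3] 0.95
top knob_grip [506.6 -47.3 125.6] 0.64
top beaker [465.8  43.4   3.7] 0.89
top lidded_cup [ 440.7 -128.5   -0.6] 0.92
knob px 292.74468085106383 224.25531914893617 277 309 204 255
```

View pics/scene0.png

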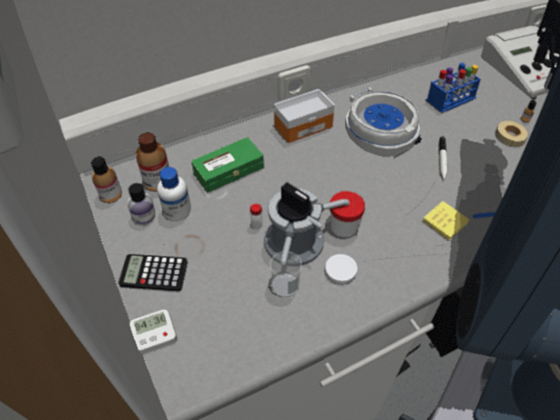

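View pics/top0.png

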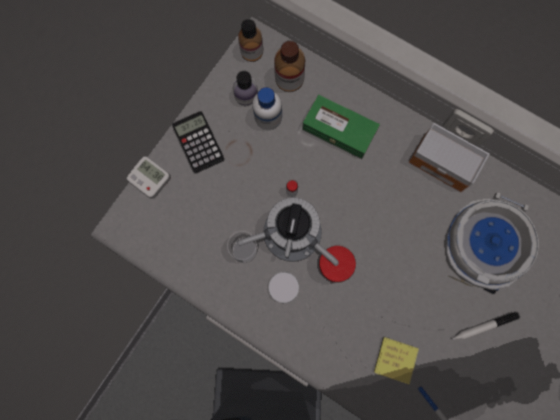

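The scene picture shows the valve (knob near 295,200), with the open beaker at (285,280) and the red-lidded cup at (346,212). The top picture agrees: knob at (293,228), beaker at (243,247) and cup at (338,264). The beaker's spout lies clockwise of the front, so the target is knob_turn −1.047.

```bash
cat >> h.py <<'E'
def plan(p,yaw,target,tyaw,n):
    """n equal calls from (p,yaw) to (target,tyaw), tool down; prints fractions of full scale"""
    p=np.array(p,float); d=(np.array(target,float)-p)/n; a=(tyaw-yaw)/n
    for i in range(n):
        M=(R.from_euler('z',yaw+i*a)*R.from_euler('x',np.pi)).as_matrix()
        print(np.round(M.T@d/100,4), "az",round(-a/np.pi,4))
E
python3 - <<'E'
from h import *
plan([217.3,-477.9,217.2],.427,[506,-46.5,240],np.deg2rad(173.5),5)
print(np.round(vision.calibration("wrist")["hand_eye"],2), r.tip_reach)
E
```

```text
[ 0.8829 -0.5462 -0.0456] az -0.1656
[ 1.0376 -0.0351 -0.0456] az -0.1656
[ 0.9178  0.4853 -0.0456] az -0.1656
[ 0.5551  0.8773 -0.0456] az -0.1656
[ 0.0456  1.0372 -0.0456] az -0.1656
[[  -0.     -0.95   -0.32   82.65]
 [   1.     -0.      0.      0.48]
 [  -0.     -0.32    0.95 -156.07]
 [   0.      0.      0.      1.  ]] 14.0
```

>>> {"name": "move_arm", "arguments": {"deltas": [{"x": 0.883, "y": -0.546, "z": -0.046, "az": -0.1656}, {"x": 0.883, "y": -0.546, "z": -0.046, "az": -0.1656}, {"x": 0.883, "y": -0.546, "z": -0.046, "az": -0.1656}, {"x": 0.883, "y": -0.546, "z": -0.046, "az": -0.1656}], "gripper": -1}}

```text
validation failed for argument at $.de...
```

>>> {"name": "move_arm", "arguments": {"deltas": [{"x": 1.0, "y": -0.035, "z": -0.046, "az": -0.1656}, {"x": 1.0, "y": -0.035, "z": -0.046, "az": -0.1656}, {"x": 1.0, "y": -0.035, "z": -0.046, "az": -0.1656}, {"x": 1.0, "y": -0.035, "z": -0.046, "az": -0.1656}]}}

```text
validation failed for argument at $.de...
```

>>> {"name": "move_arm", "arguments": {"deltas": [{"x": 0.918, "y": 0.485, "z": -0.046, "az": -0.1656}, {"x": 0.918, "y": 0.485, "z": -0.046, "az": -0.1656}, {"x": 0.918, "y": 0.485, "z": -0.046, "az": -0.1656}, {"x": 0.918, "y": 0.485, "z": -0.046, "az": -0.1656}]}}

```text
validation failed for argument at $.de...
```

>>> {"name": "move_arm", "arguments": {"deltas": [{"x": 0.555, "y": 0.877, "z": -0.046, "az": -0.1656}, {"x": 0.555, "y": 0.877, "z": -0.046, "az": -0.1656}, {"x": 0.555, "y": 0.877, "z": -0.046, "az": -0.1656}, {"x": 0.555, "y": 0.877, "z": -0.046, "az": -0.1656}]}}

```text
validation failed for argument at $.de...
```

>>> {"name": "move_arm", "arguments": {"deltas": [{"x": 0.045, "y": 1.0, "z": -0.046, "az": -0.1656}, {"x": 0.045, "y": 1.0, "z": -0.046, "az": -0.1656}, {"x": 0.045, "y": 1.0, "z": -0.046, "az": -0.1656}, {"x": 0.045, "y": 1.0, "z": -0.046, "az": -0.1656}, {"x": 0.045, "y": 1.0, "z": -0.046, "az": -0.1656}]}}

```text
validation failed for argument at $.de...
```

```bash
python3 - <<'E'
from h import *
s=state(); print(np.round(s["joint_pos"],2))
p,d=vision.read_camera("wrist"); cv2.imwrite("pics/w1.png",p); np.save("w1d.npy",d)
c=vision.calibration("wrist"); K=np.array(c["intrinsics"]);D=np.array(c["dist_coeffs"])
T=np.eye(4);T[:3,:3]=R.from_euler('xyz',s["tcp_rot"]).as_matrix();T[:3,3]=s["position"];T=T@np.array(c["hand_eye"])
def world(u,v,z=None):
    n=cv2.undistortPoints(np.float64(np.c_[u,v]).reshape(-1,1,2),K,D).reshape(-1,2)
    zz=d[v,u]; return (T[:3,:3]@(np.c_[n,np.ones(len(n))]*zz[:,None]).T).T+T[:3,3]
for t in("valve","knob_grip","beaker","lidded_cup"):
    for m in vision.mark_of(t,"wrist")[:1]: print(t,np.round(m["position"],1),round(m["conf"],2))
v,u=np.nonzero(d>0); W=world(u,v)
# knob top: points near z 140
k=(abs(W[:,2]-140)<5)&(np.hypot(W[:,0]-506,W[:,1]+46)<45)
print(k.sum(), np.percentile(W[k,2],[5,50,95]))
q=W[k,:2].astype(np.float32); rc=cv2.minAreaRect(q); print("bar",rc); print(u[k].min(),u[k].max(),v[k].min(),v[k].max())
# crown ring
k=(abs(W[:,2]-100)<3)&(np.hypot(W[:,0]-506,W[:,1]+46)<50)
print(k.sum()); 
if k.sum()>20: print("crown",cv2.minEnclosingCircle(W[k,:2].astype(np.float32)))
# spouts height 66..90 radius 50..105
rr=np.hypot(W[:,0]-506,W[:,1]+46); an=np.rad2deg(np.arctan2(W[:,1]+46,W[:,0]-506))%360
k=(W[:,2]>74)&(W[:,2]<90)&(rr>55)&(rr<100)
print("spout angles",np.histogram(an[k],bins=np.arange(90,261,5)))
E
```

```text
{'clock': 0.55, 'position': [217.313, -477.907, 217.209], 'tcp_rot': [3.142, -0.0, 0.427], 'ft_force': [0.104, 0.479, -0.026], 'finger_gap': 85.303, 'gripper_force': 0.0}
[-1.27  0.05  0.1   1.62  0.    1.44]Traceback (most recent call last):
  File "<stdin>", line 14, in <module>
    return _quantile_unchecked(
        a, q, axis, out, overwrite_input, method, keepdims, weights)
    return _ureduce(a,
                    func=_quantile_ureduce_func,
    ...<5 lines>...
                    overwrite_input=overwrite_input,
                    method=method)
    r = func(a, **kwargs)
    result = _quantile(arr,
                       quantiles=q,
    ...<2 lines>...
                       out=out,
                       weights=wgt)
    slices_having_nans = np.isnan(arr[-1, ...])
                                  ~~~^^^^^^^^^
IndexError: index -1 is out of bounds for axis 0 with size 0
```

The moves were refused at validation and the arm did not move. The row form lists all six keys, so I'll retry with every key given.

>>> {"name": "move_arm", "arguments": {"deltas": [{"x": 0.883, "y": -0.546, "z": -0.046, "ax": 0.0, "ay": 0.0, "az": -0.1656}, {"x": 0.883, "y": -0.546, "z": -0.046, "ax": 0.0, "ay": 0.0, "az": -0.1656}, {"x": 0.883, "y": -0.546, "z": -0.046, "ax": 0.0, "ay": 0.0, "az": -0.1656}, {"x": 0.883, "y": -0.546, "z": -0.046, "ax": 0.0, "ay": 0.0, "az": -0.1656}], "gripper": -1}}

```text
clock: 1.2
position: [276.2, -390.3, 222.4]
tcp_rot: [3.141, 0.0, 0.954]
ft_force: [-0.3, -1.0, 0.1]
finger_gap: 85.6
gripper_force: 0.0
```

>>> {"name": "move_arm", "arguments": {"deltas": [{"x": 1.0, "y": -0.035, "z": -0.046, "ax": 0, "ay": 0, "az": -0.1656}, {"x": 1.0, "y": -0.035, "z": -0.046, "ax": 0, "ay": 0, "az": -0.1656}, {"x": 1.0, "y": -0.035, "z": -0.046, "ax": 0, "ay": 0, "az": -0.1656}, {"x": 1.0, "y": -0.035, "z": -0.046, "ax": 0, "ay": 0, "az": -0.1656}]}}

```text
clock: 1.6
position: [331.7, -307.1, 226.9]
tcp_rot: [3.141, 0.001, 1.475]
ft_force: [-0.1, -0.5, -0.2]
finger_gap: 85.6
gripper_force: 0.0
```

>>> {"name": "move_arm", "arguments": {"deltas": [{"x": 0.918, "y": 0.485, "z": -0.046, "ax": 0, "ay": 0, "az": -0.1656}, {"x": 0.918, "y": 0.485, "z": -0.046, "ax": 0, "ay": 0, "az": -0.1656}, {"x": 0.918, "y": 0.485, "z": -0.046, "ax": 0, "ay": 0, "az": -0.1656}, {"x": 0.918, "y": 0.485, "z": -0.046, "ax": 0, "ay": 0, "az": -0.1656}]}}

```text
clock: 2.0
position: [389.4, -220.5, 231.4]
tcp_rot: [3.141, 0.001, 1.996]
ft_force: [0.4, 0.0, 0.8]
finger_gap: 85.2
gripper_force: 0.0
```

>>> {"name": "move_arm", "arguments": {"deltas": [{"x": 0.555, "y": 0.877, "z": -0.046, "ax": 0, "ay": 0, "az": -0.1656}, {"x": 0.555, "y": 0.877, "z": -0.046, "ax": 0, "ay": 0, "az": -0.1656}, {"x": 0.555, "y": 0.877, "z": -0.046, "ax": 0, "ay": 0, "az": -0.1656}, {"x": 0.555, "y": 0.877, "z": -0.046, "ax": 0, "ay": 0, "az": -0.1656}]}}

```text
clock: 2.4
position: [447.0, -134.1, 235.7]
tcp_rot: [3.141, 0.0, 2.516]
ft_force: [-0.2, 0.2, 0.1]
finger_gap: 85.4
gripper_force: 0.0
```

>>> {"name": "move_arm", "arguments": {"deltas": [{"x": 0.045, "y": 1.0, "z": -0.046, "ax": 0, "ay": 0, "az": -0.1656}, {"x": 0.045, "y": 1.0, "z": -0.046, "ax": 0, "ay": 0, "az": -0.1656}, {"x": 0.045, "y": 1.0, "z": -0.046, "ax": 0, "ay": 0, "az": -0.1656}, {"x": 0.045, "y": 1.0, "z": -0.046, "ax": 0, "ay": 0, "az": -0.1656}, {"x": 0.045, "y": 1.0, "z": -0.046, "ax": 0, "ay": 0, "az": -0.1656}]}}

```text
clock: 2.9
position: [501.9, -52.1, 240.1]
tcp_rot: [3.142, -0.0, 3.029]
ft_force: [0.3, 0.1, -0.4]
finger_gap: 85.5
gripper_force: 0.0
```

```bash
cat > look.py <<'E'
from h import *
import sys
s=state(); print(np.round(s["joint_pos"],2))
p,d=vision.read_camera("wrist"); cv2.imwrite(sys.argv[1],p)
c=vision.calibration("wrist"); K=np.array(c["intrinsics"]);D=np.array(c["dist_coeffs"])
T=np.eye(4);T[:3,:3]=R.from_euler('xyz',s["tcp_rot"]).as_matrix();T[:3,3]=s["position"];T=T@np.array(c["hand_eye"])
for t in("valve","knob_grip","beaker","lidded_cup"):
    for m in vision.mark_of(t,"wrist")[:1]: print(t,np.round(m["position"],1),round(m["conf"],2))
v,u=np.nonzero(d>0)
n=cv2.undistortPoints(np.float64(np.c_[u,v]).reshape(-1,1,2),K,D).reshape(-1,2)
W=(np.c_[n,np.ones(len(n))]*d[v,u][:,None])@T[:3,:3].T+T[:3,3]
x,y=W[:,0]-506,W[:,1]+46; rr=np.hypot(x,y); an=np.rad2deg(np.arctan2(y,x))%360
k=(W[:,2]>132)&(W[:,2]<165)&(rr<45)
print("bar n",k.sum())
if k.sum()>20: print(np.percentile(W[k,2],[5,50,95]),cv2.minAreaRect(W[k,:2].astype(np.float32)),u[k].min(),u[k].max(),v[k].min(),v[k].max())
k=(abs(W[:,2]-100)<3)&(rr<55); print("crown n",k.sum())
if k.sum()>20: print(cv2.minEnclosingCircle(W[k,:2].astype(np.float32)))
k=(W[:,2]>74)&(W[:,2]<90)&(rr>55)&(rr<98)
for a,b in((90,140),(205,260)):
    q=k&(an>a)&(an<b); print("spout",q.sum(),np.median(an[q]) if q.any() else 0)
E
python3 look.py pics/w1.png
```

```text
{'clock': 2.9, 'position': [501.888, -52.061, 240.134], 'tcp_rot': [3.142, -0.0, 3.029], 'ft_force': [0.289, 0.112, -0.4], 'finger_gap': 85.507, 'gripper_force': 0.0}
[-0.24  0.    0.1   1.67 -0.   -0.12]
valve [ 5.038e+02 -4.900e+01 -5.000e-01] 0.9
knob_grip [507.3 -48.8 126.2] 0.62
beaker [469.5  39.9  -5.5] 0.7
lidded_cup [ 443.8 -131.1    2.2] 0.75
bar n 1453
[136.74793854 139.16594989 140.44453796] ((505.2171325683594, -48.17796325683594), (18.003318786621094, 51.33028793334961), 81.08854675292969) 273 298 170 234
crown n 4398
((501.48553466796875, -47.539039611816406), 50.15091323852539)
spout 533 113.0691877659472
spout 536 231.2432371495915
```

View pics/w1.png

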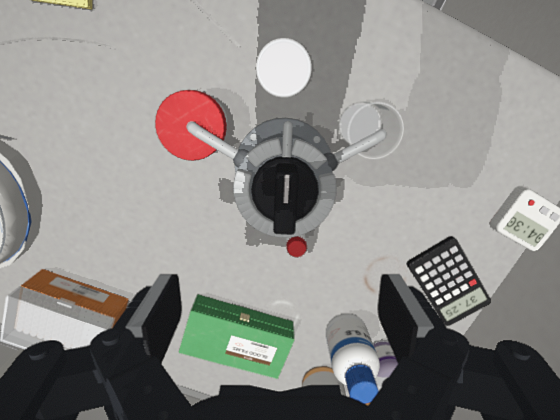

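```bash
python3 - <<'E'
from h import *
s=state()
y=s["tcp_rot"][2]
plan(s["position"],y,[505.2,-48.2,165],2.986,1)
plan([505.2,-48.2,165],2.986,[505.2,-48.2,126],2.986,1)
E
```

```text
{'clock': 3.15, 'position': [501.587, -53.024, 240.263], 'tcp_rot': [-3.142, 0.0, 3.026], 'ft_force': [0.662, 0.113, -0.416], 'finger_gap': 85.464, 'gripper_force': 0.0}
[-0.0303  0.0521  0.7526] az 0.0129
[ 0.   -0.    0.39] az -0.0
```

The wrist picture shows the knob bar at (286,190), with its tooth pointing up at (288,140), towards the front. The open beaker is at right (372,130) and the red-lidded cup at left (190,125). A clockwise turn is therefore correct.

>>> {"name": "move_arm", "arguments": {"deltas": [{"x": -0.03, "y": 0.052, "z": 0.38, "ax": 0, "ay": 0, "az": 0.013}, {"x": -0.03, "y": 0.052, "z": 0.753, "ax": 0, "ay": 0, "az": 0.013}, {"x": -0.03, "y": 0.052, "z": 0.753, "ax": 0, "ay": 0, "az": 0.013}, {"x": -0.03, "y": 0.052, "z": 0.753, "ax": 0, "ay": 0, "az": 0.013}]}}

```text
clock: 3.55
position: [504.4, -47.9, 164.6]
tcp_rot: [3.141, -0.002, 2.986]
ft_force: [0.2, -0.7, 0.8]
finger_gap: 85.8
gripper_force: 0.0
```

```bash
sed -i 's/506,W/505.2,W/; s/W\[:,0\]-506,W\[:,1\]+46/W[:,0]-505.2,W[:,1]+48.2/' look.py; python3 look.py pics/w2.png; python3 - <<'E'
from h import *
s=state(); plan(s["position"],s["tcp_rot"][2],[505.2,-48.2,126],2.986,1)
E
```

```text
{'clock': 3.55, 'position': [504.361, -47.898, 164.563], 'tcp_rot': [3.141, -0.002, 2.986], 'ft_force': [0.239, -0.696, 0.764], 'finger_gap': 85.835, 'gripper_force': 0.0}
[-0.23 -0.   -0.06  1.52 -0.   -0.07]
valve [ 5.031e+02 -5.020e+01  3.000e-01] 0.75
knob_grip [507.6 -43.6 128.7] 0.82
beaker [467.5  39.3  -1.4] 0.69
lidded_cup [ 443.9 -128.5    2.6] 0.94
bar n 2615
[136.75506551 139.15878695 140.3722331 ] ((505.47979736328125, -48.22537612915039), (18.01364517211914, 52.714637756347656), 81.03784942626953) 264 296 196 281
crown n 7144
((500.853515625, -47.5126838684082), 50.49300003051758)
spout 892 112.68105777199418
spout 889 231.47676115557346
{'clock': 3.8, 'position': [507.284, -48.395, 168.078], 'tcp_rot': [-3.141, 0.006, 2.987], 'ft_force': [0.362, 0.422, 0.278], 'finger_gap': 85.178, 'gripper_force': 0.0}
[ 0.0209 -0.0013  0.4208] az 0.0003
```

>>> {"name": "move_arm", "arguments": {"deltas": [{"x": 0, "y": 0, "z": 0.2, "ax": 0, "ay": 0, "az": 0}, {"x": 0, "y": 0, "z": 0.39, "ax": 0, "ay": 0, "az": 0}, {"x": 0, "y": 0, "z": 0.39, "ax": 0, "ay": 0, "az": 0}, {"x": 0, "y": 0, "z": 0.39, "ax": 0, "ay": 0, "az": 0}, {"x": 0, "y": 0, "z": 0.39, "ax": 0, "ay": 0, "az": 0}]}}

```text
clock: 4.3
position: [506.4, -48.1, 127.8]
tcp_rot: [-3.141, 0.003, 2.987]
ft_force: [-0.3, -0.5, 0.0]
finger_gap: 85.7
gripper_force: 0.0
```

>>> {"name": "move_arm", "arguments": {"deltas": [{"x": 0, "y": 0, "z": 0.02, "ax": 0, "ay": 0, "az": 0}, {"x": 0, "y": 0, "z": 0.02, "ax": 0, "ay": 0, "az": 0}, {"x": 0, "y": 0, "z": 0.02, "ax": 0, "ay": 0, "az": 0}, {"x": 0, "y": 0, "z": 0.02, "ax": 0, "ay": 0, "az": 0}, {"x": 0, "y": 0, "z": 0.02, "ax": 0, "ay": 0, "az": 0}], "gripper": 1}}

```text
clock: 4.8
position: [505.4, -47.9, 124.3]
tcp_rot: [-3.141, 0.001, 2.987]
ft_force: [-1.1, 0.1, -0.8]
finger_gap: 14.6
gripper_force: 58.3
```

>>> {"name": "move_arm", "arguments": {"deltas": [{"x": 0, "y": 0, "z": 0, "ax": 0, "ay": 0, "az": 0}, {"x": 0, "y": 0, "z": 0, "ax": 0, "ay": 0, "az": 0}, {"x": 0, "y": 0, "z": 0, "ax": 0, "ay": 0, "az": 0}, {"x": 0, "y": 0, "z": 0, "ax": 0, "ay": 0, "az": 0}]}}

```text
clock: 5.2
position: [505.4, -47.9, 124.3]
tcp_rot: [-3.142, 0.0, 2.987]
ft_force: [-1.7, -0.4, 3.3]
finger_gap: 14.2
gripper_force: 58.8
```

>>> {"name": "move_arm", "arguments": {"deltas": [{"x": 0, "y": 0, "z": -0.05, "ax": 0, "ay": 0, "az": 0}, {"x": 0, "y": 0, "z": -0.1, "ax": 0, "ay": 0, "az": 0}, {"x": 0, "y": 0, "z": -0.16, "ax": 0, "ay": 0, "az": 0}, {"x": 0, "y": 0, "z": -0.16, "ax": 0, "ay": 0, "az": 0}, {"x": 0, "y": 0, "z": -0.16, "ax": 0, "ay": 0, "az": 0}]}}

```text
clock: 5.7
position: [505.0, -47.8, 139.1]
tcp_rot: [3.142, -0.001, 2.987]
ft_force: [3.3, -0.7, -9.3]
finger_gap: 14.0
gripper_force: 58.6
```

```bash
python3 look.py pics/w3.png
```

```text
{'clock': 5.7, 'position': [504.969, -47.77, 139.106], 'tcp_rot': [3.142, -0.001, 2.987], 'ft_force': [3.25, -0.675, -9.335], 'finger_gap': 14.032, 'gripper_force': 58.639}
[-0.23 -0.   -0.11  1.47 -0.   -0.07]
valve [504.4 -49.8   1.7] 0.55
knob_grip [509.2 -47.1 143.2] 0.83
beaker [468.7  38.8  -2.9] 0.76
lidded_cup [ 440.8 -128.9   -0.8] 0.74
bar n 4411
[140.68282805 153.88981644 161.98166595] ((503.6337585449219, -50.291664123535156), (37.59054946899414, 52.43357467651367), 59.20675277709961) 232 327 209 322
crown n 5030
((505.4074401855469, -48.158206939697266), 46.02362823486328)
spout 1108 112.81296319371775
spout 1113 231.35914940085036
```

>>> {"name": "move_arm", "arguments": {"deltas": [{"x": 0, "y": 0, "z": -0.005, "ax": 0, "ay": 0, "az": 0.04}, {"x": 0, "y": 0, "z": -0.005, "ax": 0, "ay": 0, "az": 0.08}, {"x": 0, "y": 0, "z": -0.005, "ax": 0, "ay": 0, "az": 0.12}, {"x": 0, "y": 0, "z": -0.005, "ax": 0, "ay": 0, "az": 0.1667}, {"x": 0, "y": 0, "z": -0.005, "ax": 0, "ay": 0, "az": 0.1667}]}}

```text
clock: 6.45
position: [505.0, -47.7, 140.1]
tcp_rot: [-3.141, -0.001, 2.464]
ft_force: [3.4, -0.1, -8.7]
finger_gap: 13.7
gripper_force: 58.7
```

>>> {"name": "move_arm", "arguments": {"deltas": [{"x": 0, "y": 0, "z": 0, "ax": 0, "ay": 0, "az": 0.04}, {"x": 0, "y": 0, "z": 0, "ax": 0, "ay": 0, "az": 0.08}, {"x": 0, "y": 0, "z": 0, "ax": 0, "ay": 0, "az": 0.12}, {"x": 0, "y": 0, "z": 0, "ax": 0, "ay": 0, "az": 0.1667}, {"x": 0, "y": 0, "z": 0, "ax": 0, "ay": 0, "az": 0.1667}]}}

```text
clock: 6.95
position: [505.1, -47.8, 140.2]
tcp_rot: [-3.141, -0.0, 1.943]
ft_force: [2.1, -0.7, -10.0]
finger_gap: 13.6
gripper_force: 58.8
```

```bash
python3 look.py pics/w4.png
```

```text
{'clock': 6.95, 'position': [505.087, -47.752, 140.237], 'tcp_rot': [-3.141, -0.0, 1.943], 'ft_force': [2.143, -0.696, -9.981], 'finger_gap': 13.599, 'gripper_force': 58.817}
[-0.23 -0.   -0.1   1.47  0.    0.97]
valve [ 5.058e+02 -4.690e+01  2.000e-01] 0.92
knob_grip [507.5 -46.4 141.7] 0.68
beaker [463.8  39.5  -2.2] 0.69
lidded_cup [ 443.7 -128.5    1.5] 0.88
bar n 4319
[141.37168186 155.00478303 162.1955515 ] ((506.98370361328125, -46.0542106628418), (37.521995544433594, 51.746551513671875), 43.846920013427734) 232 327 208 321
crown n 5121
((505.67364501953125, -48.03053283691406), 45.99879455566406)
spout 1284 111.48255440074212
spout 782 231.4406203324005
```

View pics/w4.png

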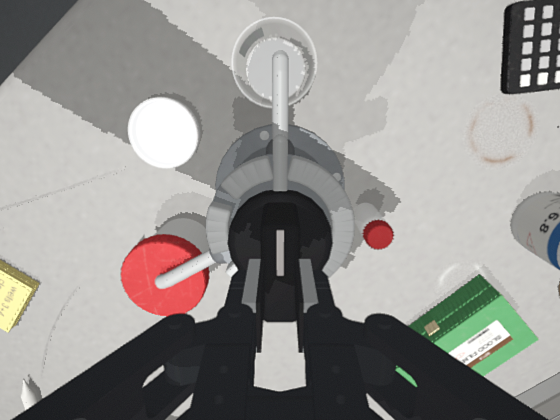

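The picture shows the knob's white line and bar at (280,250), in line with the spout at (280,120) over the open beaker. I'll lower it into the notch and release.

>>> {"name": "move_arm", "arguments": {"deltas": [{"x": 0, "y": 0, "z": 0.05, "ax": 0, "ay": 0, "az": 0}, {"x": 0, "y": 0, "z": 0.1, "ax": 0, "ay": 0, "az": 0}, {"x": 0, "y": 0, "z": 0.155, "ax": 0, "ay": 0, "az": 0}, {"x": 0, "y": 0, "z": 0.155, "ax": 0, "ay": 0, "az": 0}, {"x": 0, "y": 0, "z": 0.155, "ax": 0, "ay": 0, "az": 0}]}}

```text
clock: 7.7
position: [505.2, -47.8, 125.0]
tcp_rot: [3.142, 0.0, 1.94]
ft_force: [1.4, -0.8, -6.2]
finger_gap: 14.2
gripper_force: 59.5
```

Force is −6.2 N, about the spring's pull when down, so the knob went in freely. Next I open the gripper, wait and retreat.

>>> {"name": "move_arm", "arguments": {"deltas": [{"x": 0, "y": 0, "z": 0, "ax": 0, "ay": 0, "az": 0}, {"x": 0, "y": 0, "z": 0, "ax": 0, "ay": 0, "az": 0}, {"x": 0, "y": 0, "z": 0, "ax": 0, "ay": 0, "az": 0}, {"x": 0, "y": 0, "z": 0, "ax": 0, "ay": 0, "az": 0}, {"x": 0, "y": 0, "z": 0, "ax": 0, "ay": 0, "az": 0}], "gripper": -1}}

```text
clock: 8.2
position: [505.6, -47.9, 125.5]
tcp_rot: [3.141, 0.001, 1.94]
ft_force: [-0.3, 0.7, -0.3]
finger_gap: 84.0
gripper_force: 0.0
```

>>> {"name": "move_arm", "arguments": {"deltas": [{"x": 0, "y": 0, "z": -0.2, "ax": 0, "ay": 0, "az": 0}, {"x": 0, "y": 0, "z": -0.5, "ax": 0, "ay": 0, "az": 0}, {"x": 0, "y": 0, "z": -0.9, "ax": 0, "ay": 0, "az": 0}, {"x": 0, "y": 0, "z": -0.9, "ax": 0, "ay": 0, "az": 0}, {"x": 0, "y": 0, "z": -0.9, "ax": 0, "ay": 0, "az": 0}]}}

```text
clock: 8.7
position: [506.3, -48.1, 216.6]
tcp_rot: [3.139, 0.002, 1.94]
ft_force: [-0.5, -0.3, -0.4]
finger_gap: 85.5
gripper_force: 0.0
```

```bash
python3 look.py pics/w5.png
```

```text
{'clock': 8.7, 'position': [506.326, -48.05, 216.551], 'tcp_rot': [3.139, 0.002, 1.94], 'ft_force': [-0.506, -0.264, -0.383], 'finger_gap': 85.518, 'gripper_force': 0.0}
[-0.23  0.    0.05  1.62  0.    0.98]
valve [503.6 -50.1  -1.3] 0.78
knob_grip [508.4 -47.7 124.8] 0.67
beaker [468.7  36.7  -1.6] 0.92
lidded_cup [ 443.6 -130.7    3.1] 0.77
bar n 1731
[136.87729409 139.18091343 140.50491215] ((505.45550537109375, -47.952781677246094), (17.755281448364258, 51.74299621582031), 21.317203521728516) 265 290 172 242
crown n 5073
((503.5779724121094, -43.14170455932617), 51.24462890625)
spout 655 111.69407054138505
spout 490 231.66379378416266
```

View pics/w5.png

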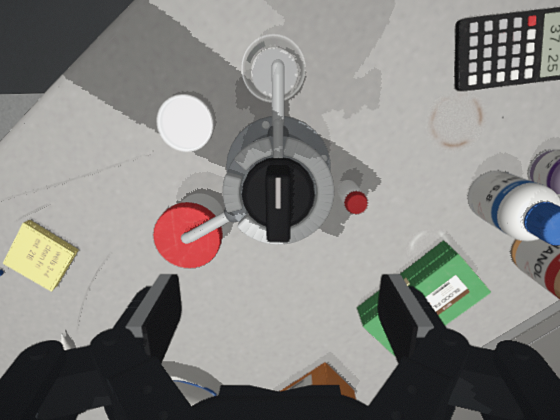

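The picture shows the released knob at (278,195) in line with the beaker's spout. Its top is back at 139.2 mm, the same as when parked, at a bearing of 111.3° (60° clockwise of the front). The beaker (273,70) and the cup (187,235) have not moved.

```bash
python3 -c "
from workcell import sign_off
print(sign_off())"
```

```text
the job is handed in; nothing more can be done
None
```

I lifted the knob, turned it 60° clockwise to the spout over the open beaker, let it drop home and released it; the beaker and cup still stand where they were, and the job was handed in at about 9 s (verdict not shown).

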